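# Return a sample jar through the one-way flap

## Task

Put the amber sample jar with the black cap into the fenced returns tray without grasping or lifting it: with one finger push the red self-closing flap open and keep it open, and with the other finger gently push the jar, sliding upright on the board, in through the doorway. Do not use the jar itself to push the flap open. Finish with the jar standing inside the fence and the flap swung shut behind it; leave everything else where it stands.

Things in the scene. Friction and masses are not known exactly. Their poses are not given: they have to be found in the camera images.
- gate (a point): Middle of the doorway of the wooden returns tray, on the top face of its board. x points level in through the doorway, y to the left as seen going in, z up. The doorway is 120 mm wide (y = -60 to +60 mm), in a front fence that stands at x = -6 to +6 mm, and is closed by the red flap.
- tray: Wooden returns tray, fixed; origin on the table under gate, same axes. Its board, 6 mm thick, reaches from 170 mm before the doorway (open apron) to 240 mm behind it, 150 mm to either side. Behind the doorway a fence 40 mm high, 12 mm thick, surrounds a pen open on top (inside 222 mm deep, 276 mm wide).
- jar_mid (a point): Centre (half-way up) of the squat round amber glass jar with black cap that is to be returned: 48 mm diameter, 50 mm high, about 0.16 kg. It starts upright on the apron, 95 to 130 mm before the doorway and up to 75 mm to the side of the doorway's middle.
- flap (a joint): Opening angle of the red flap in rad: 0 shut, up to 1.6; its free edge swings inwards (+x of gate) only. Hinged about a vertical axis at the left post (x = 0, y = +60 mm of gate). A light spring (0.013 N m shut, 0.035 N m at 1.4 rad) shuts it at once when let go. It shuts fully only if nothing stands within 117 mm of the hinge.
- flap_mid (a point): Centre of the red flap: a plate 5 mm thick, 36 mm high (3 to 39 mm over the board), its free edge 117 mm from the hinge, this point 59 mm from it. Turns with the flap: its -y axis points from the hinge to the free edge.
- returned_a_mid (a point): Centre of a green glass jar with wooden cap (48 mm diameter, 50 mm high) already standing in the back left corner of the pen; leave it alone.
- returned_b_mid (a point): Centre of a like green jar in the back right corner of the pen; leave it alone.
- tin: Small plain aluminium tin, 36 mm diameter, 40 mm high, origin under its centre, standing on the apron close to the front fence, left of the doorway; leave it alone.
- stopper: Wooden bottle stopper standing on its head, 34 mm diameter, 34 mm high, origin under its centre, on the apron close to the front fence, right of the doorway; leave it alone.
- bottle_a: Green bottle with wooden cap, 70 mm diameter, 160 mm high, origin under its centre, on the table to the left; leave it alone.
- bottle_b: Amber bottle with black cap, 60 mm diameter, 200 mm high, origin under its centre, on the table to the right; leave it alone.

How it is judged:
On the way, in this order (a step that is already met when the one before it is completed fails the run):
1. a finger pushes the flap open, by 0.5 rad or more, while the jar's centre is still before the doorway (value of joint flap above 0.5 rad and contact force between the fingers and flap above 0.05 N and x of jar_mid in the frame of gate below -0.005 m), for 0.05 s.
2. the jar's centre passes the doorway while a finger holds the flap open (x of jar_mid in the frame of gate between 0 and 0.06 m and y of jar_mid in the frame of gate between -0.06 and 0.06 m and value of joint flap above 0.5 rad and contact force between the fingers and flap above 0.05 N), for 0.02 s.
At the end, for the whole second after the job is handed in: The jar stands upright (within 0.1 rad) and at rest on the board inside the fence, its centre at least 50 mm behind the doorway, and the flap is shut (under 0.08 rad) behind it (x of jar_mid in the frame of gate between 0.05 and 0.21 m and y of jar_mid in the frame of gate between -0.12 and 0.12 m and z of jar_mid in the frame of gate between 0.02 and 0.03 m and angle between jar_mid's own z axis and vertical below 0.1 rad and value of joint flap below 0.08 rad and velocity of joint flap below 0.1 rad/s and linear speed of jar below 0.02 m/s); the robot touches nothing.
It fails at once if the jar is lifted off the board (its centre rises by more than 8 mm) (z of jar_mid in the frame of gate above 0.033 m).
It fails at once if the jar is tipped by more than 0.35 rad (angle between jar_mid's own z axis and vertical above 0.35 rad).
It fails at once if the jar is pushed hard (over 15 N) (contact force between the fingers and jar above 15 N).
It fails at once if the jar itself pushes the flap open (it presses on the flap, opened less than 0.5 rad, with its centre still before the doorway) (contact force between jar and flap above 0.15 N and value of joint flap below 0.5 rad and x of jar_mid in the frame of gate below 0 m).
It fails at once if another thing is moved by more than 15 mm (distance of any of returned_a_mid, returned_b_mid, tin, stopper, bottle_a, bottle_b from where it was at the start of the episode above 0.015 m).
It also fails if it takes over 58 s, if anything falls off the work surface, if the arm or the gripper's body presses on something with over 40 N, if the wrist force passes 120 N, or if a joint passes its speed limit or range.

## Robot

A 7-joint arm with a two-finger parallel gripper is mounted at the origin on the work surface. World frame = base frame: x ahead of the robot, y to its left, z up, the work surface at z = 0. Lengths are in m, angles in rad, forces in N, time in s.
With the tool pointing down it reaches from about 0.425 to 0.875 m from the base axis. Payload 8.4 kg.
Tool frame: the origin (TCP) lies midway between the tips of the shut fingers; the grasp point (between the pads) lies 19 mm behind it; x points along the fingers, y is the direction in which the jaws open and shut, and the axes are right-handed (so a half turn about x gives the same grasp; the last joint's range is limited). The gripper opens to 87 mm and grips with 3 to 60 N. Pads are 19 mm wide; open, the fingers measure 117 mm over their backs; the gripper's body (75 mm by 190 mm) begins 51 mm behind the grasp point.
Start: joints at [-1.434, 0.333, 0.04, 1.465, -0.013, 1.343, -0.059], TCP at [0.152, 0.632, 0.223] pointing down, gripper open.
Joint ranges: [-2.58, 2.58], [-0.38, 2.09], [-1.3, 1.39], [0.25, 2.4], [-1.5, 4.64], [0.08, 2.09], [-2.65, 2.65]. Speed limits (rad/s): [2.22, 2.22, 2.79, 2.79, 3.14, 3.14, 3.14].

## Interface

Orientations are given as a unit quaternion [x, y, z, w].
In Python, from bench import arm, viewer, order, finder gives the robot as it stands. The module is installed in compiled form; this text tells all that it offers.
- The arm moves only by the tool arm_command, never from a script. Its argument "steps" is a list of rows, each an object of numbers: "wx", "wy", "wz": the turn, a rotation vector about the tool's x, y, z each as a share of pi/4 rad, from -1 to 1; "x", "y", "z": the shift along the tool's x, y, z each as a share of 0.04 m, from -1 to 1; "hand": the gripper's target within -1 to 1 (fully open at 1, half-way at 0, shut at -1). A call has 1 to 8 rows; each row shifts and turns the commanded pose from where the row before left it, along the tool's axes as they then stand; what a row does not reach is not made up. A row lasts 1/8 s, in which the tool goes at most 62.5 mm and 10.7 degrees, less where a joint would pass 70% of its speed; a pose out of reach is approached as far as the arm can. A call with a number of a shift or a turn outside -1 to 1 is refused whole. A call with a gripper value outside its range is refused whole. The fingers move at their own pace and stop on an object; "force" is the grip in N (left out, the last holds). Time passes only in rows, so rows that do not move let the fingers close. It gives the time, the measured TCP pose, the force and the opening at its end, in the units of the state.
- arm.sense(): the state, without advancing time (a new reading comes with each control period).
- viewer.camera(name): name is "side" or "top"; returns the picture (480x640x3 uint8, red, green, blue); there is no depth.
- viewer.camera_params(name): a dict with "vertical_fov" (degrees; the focal length in pixels is half the picture's height over the tangent of half this angle, whatever the lens; pixels are square), "cx", "cy" (the principal point, pixels), "rvec" (rotation vector, rad) and "tvec" (3), from world to camera coordinates, as OpenCV has them. Camera axes: x right, y down, z forward; pixel columns grow to the right and rows downward; lengths in m; the calibration is good to about 2 mm. A picture is of the moment at which its call begins. camera_params takes no time and is no camera call.
- order.sign_off(): hands the job in, once; it reports no verdict.
Trained networks look in the newest picture that a camera, given by its name, has taken for a name from the list of things; names that differ only in an ending like _2 or _b are one class to them, and where a whole thing is asked for, a point or a joint stands for the part that bears it (a point fixed in the world has none). Each returns a list of dicts, best first, with "p" (0 to 1); they miss things now and then, are a little off and sometimes report something else, mostly with a low value. They report only what shows in the picture. A call takes as long as a camera call.
- finder.recognise(camera, name): "position" ([x, y, z] in m, in world coordinates, good to about 4 mm: the middle of the surface that is visible of it).
The state is a dict: "time_s": time; "joint_pos": joint angles; "dq": joint speeds; "joint_efforts": joint torques, N m; "position": TCP position; "tcp_rot": TCP orientation; "ft_force": force on the tool from outside, world axes, zero at the start; "moment": the same for the moment, N m; "width": finger opening in m.
Only numpy, scipy, OpenCV 4.12 (cv2) and the standard library are available. Lean on these libraries where they do the work, as an engineer would, in place of code of your own. Each camera call takes 0.05 s, during which the arm holds its last target.

## Working session

There is one attempt and no reset: what is moved stays moved. The work goes in short steps, Python scripts to look and compute and a tool call to move; the robot and the scene stay as the last step left them, time stands still between calls to the robot, and variables do not carry over. Pictures are saved under pics/ and viewed, and the job is handed in when it is done.

Besides the shell and the picture viewer there is one more tool, called after "Emit:" as name([rows], argument=value, ...), one row to a line, values as JSON. arm_command: Moves the arm, as the interface text tells. Its arguments: {"type":"object","properties":{"steps":{"type":"array"},"force":{"type":"number"}},"required":["steps"]}

```bash
mkdir -p pics; cat > h.py <<'E'
import numpy as np, cv2
from bench import arm, viewer, order, finder
def cam(n):
    p=viewer.camera_params(n); f=240/np.tan(np.radians(p['vertical_fov'])/2)
    K=np.array([[f,0,p['cx']],[0,f,p['cy']],[0,0,1.]]); return K,np.array(p['rvec'],float),np.array(p['tvec'],float),p
def proj(n,P):
    K,r,t,_=cam(n); return cv2.projectPoints(np.array(P,float).reshape(-1,3),r,t,K,None)[0].reshape(-1,2)
def ray(n,uv,z):
    K,r,t,_=cam(n); R=cv2.Rodrigues(r)[0]; c=-R.T@t
    d=R.T@np.linalg.inv(K)@np.array([uv[0],uv[1],1.]); return c+d*(z-c[2])/d[2]
def shot(n,fn):
    im=viewer.camera(n); cv2.imwrite('pics/'+fn,np.ascontiguousarray(im[:,:,::-1])); return im
E
python3 - <<'E'
from h import *
for n in ['side','top']:
    shot(n,n+'0.png'); print(viewer.camera_params(n))
    for k in ['jar_mid','flap_mid','tin','stopper','tray','returned_a_mid']:
        print(n,k,[(round(d['p'],2),np.round(d['position'],3)) for d in finder.recognise(n,k)[:3]])
print(arm.sense())
E
```

```text
{'vertical_fov': 49.52726818543105, 'cx': 323.5216076378859, 'cy': 241.57964864139936, 'rvec': array([ 0.38556762, -2.7317623 ,  1.26730472]), 'tvec': array([0.56035499, 0.13833769, 1.15409893])}
side jar_mid [(0.89, array([0.423, 0.126, 0.046])), (0.43, array([0.595, 0.107, 0.005])), (0.18, array([0.544, 0.09 , 0.042]))]
side flap_mid [(0.62, array([0.548, 0.09 , 0.04 ]))]
side tin [(0.79, array([0.509, 0.229, 0.041])), (0.28, array([0.42 , 0.122, 0.047]))]
side stopper [(0.71, array([ 0.519, -0.032,  0.023]))]
side tray [(0.85, array([0.591, 0.105, 0.008])), (0.3, array([0.739, 0.01 , 0.042]))]
side returned_a_mid [(0.84, array([0.734, 0.209, 0.057])), (0.69, array([ 0.577, -0.45 ,  0.094]))]
{'vertical_fov': 57.650236734532406, 'cx': 320.91822531764444, 'cy': 243.66097853704844, 'rvec': array([ 2.18086947, -2.19003303,  0.04641579]), 'tvec': array([0.01714771, 0.59677722, 1.13869984])}
top jar_mid [(0.73, array([0.426, 0.11 , 0.056]))]
top flap_mid [(0.47, array([0.551, 0.087, 0.041]))]
top tin [(0.46, array([0.516, 0.214, 0.044])), (0.38, array([0.491, 0.446, 0.11 ]))]
top stopper [(0.42, array([ 0.526, -0.032,  0.021]))]
top tray [(0.65, array([0.59 , 0.086, 0.006]))]
top returned_a_mid [(0.53, array([0.737, 0.198, 0.053]))]
{'time_s': 0.7, 'joint_pos': array([-1.43421259,  0.33314925,  0.03989096,  1.46541898, -0.01337187,
        1.34328573, -0.05846766]), 'dq': array([ 0.00090586,  0.00082944,  0.00151521,  0.00126992, -0.00130342,
       -0.00025252, -0.00033739]), 'joint_efforts': array([ 5.09809779e-04, -6.55967474e+01,  1.33332945e+00, -4.03987026e+01,
       -5.97557332e-02,  3.50599608e-02,  2.96833764e-05]), 'position': array([0.15185301, 0.63198217, 0.2225693 ]), 'tcp_rot': array([ 0.08316461,  0.70219398, -0.08316223,  0.70220461]), 'ft_force': array([ 0.38742899,  0.35765268, -0.32127833]), 'moment': array([ 0.02142835,  0.00097542, -0.00562372]), 'width': 0.08713304728753533}
```

View pics/side0.png

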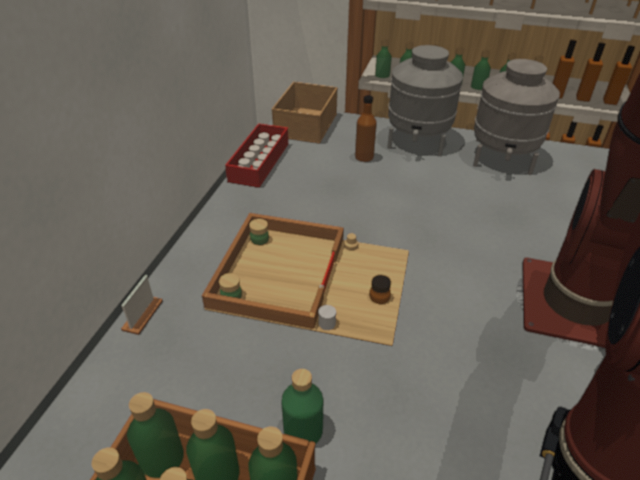

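View pics/top0.png

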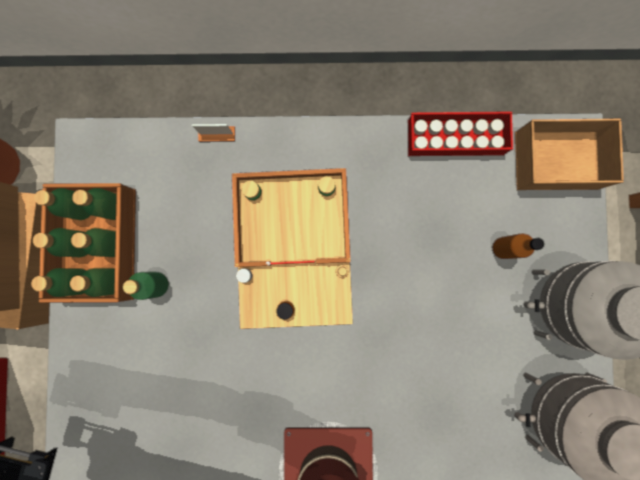

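The side view shows the jar at (380,289), the flap at (329,268), the tin at (328,318) and the stopper at (352,241). In the top view the jar is at (286,311) and the hinge near (268,262). Next I'll zoom in to fit the tray pose.

```bash
python3 - <<'E'
import cv2
im=cv2.imread('pics/top0.png')[160:335,225:360]; cv2.imwrite('pics/topz.png',cv2.resize(im,None,fx=3.4,fy=3.4,interpolation=cv2.INTER_CUBIC))
im=cv2.imread('pics/side0.png')[205:345,195:420]; cv2.imwrite('pics/sidez.png',cv2.resize(im,None,fx=3.5,fy=3.5,interpolation=cv2.INTER_CUBIC))
E
```

```text
(no output)
```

View pics/topz.png

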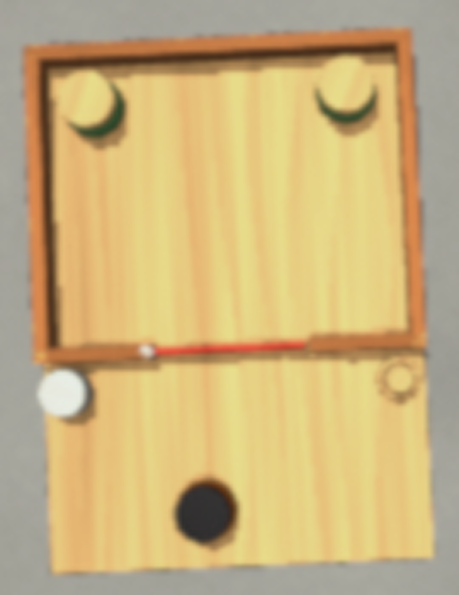

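View pics/sidez.png

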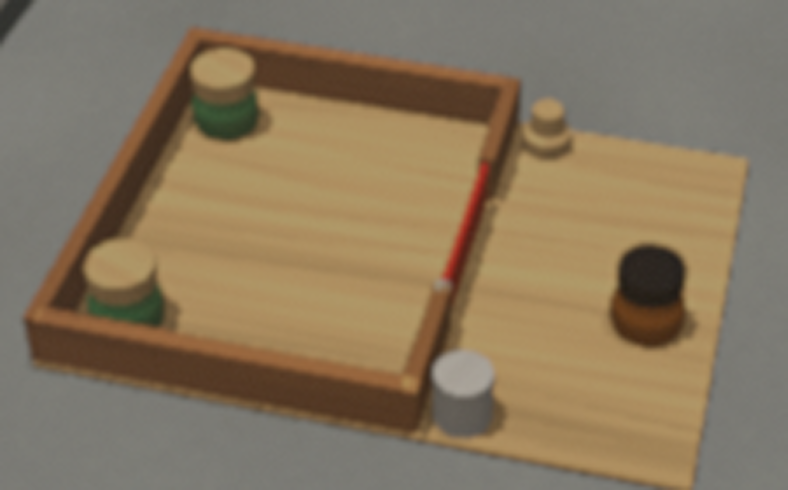

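```bash
cat > fit.py <<'E'
from h import *
from scipy.optimize import least_squares
T=lambda U,V:((U+.5)/3.4-.5+225,(V+.5)/3.4-.5+160)
S=lambda U,V:((U+.5)/3.5-.5+195,(V+.5)/3.5-.5+205)
L=[('top',T(25,46),(.24,.15,.046)),('top',T(411,30),(.24,-.15,.046)),('top',T(427,347),(-.006,-.15,.046)),('top',T(36,360),(-.006,.15,.046)),
('top',T(53,573),(-.17,.15,.006)),('top',T(434,557),(-.17,-.15,.006)),('side',S(748,158),(-.17,-.15,.006)),('side',S(692,488),(-.17,.15,.006)),
('side',S(193,30),(.24,-.15,.046)),('side',S(27,318),(.24,.15,.046)),('side',S(520,78),(-.006,-.15,.046))]
def tw(p,P):
    c,s=np.cos(p[2]),np.sin(p[2]); P=np.array(P); return np.array([p[0]+c*P[0]-s*P[1],p[1]+s*P[0]+c*P[1],P[2]])
def r(p): return np.concatenate([proj(n,tw(p,P))[0]-np.array(uv) for n,uv,P in L])
if __name__=='__main__':
    s=least_squares(r,[.55,.09,0],loss='soft_l1'); p=s.x; print(p); print(np.round(r(p).reshape(-1,2),1))
    for n in ['top','side']:
        rr=least_squares(lambda q:np.concatenate([proj(a,tw(q,P))[0]-np.array(uv) for a,uv,P in L if a==n]),p).x; print(n,rr)
    inv=lambda w:np.round([(np.cos(p[2])*(w[0]-p[0])+np.sin(p[2])*(w[1]-p[1])),(-np.sin(p[2])*(w[0]-p[0])+np.cos(p[2])*(w[1]-p[1]))],4)
    for nm,n,uv,z in [('jar','top',T(206,511),.056),('jar','side',S(652,262),.056),('tin','top',T(64,393),.046),('tin','side',S(463,372),.046),('stop','top',T(400,379),.04),('stop','side',S(548,110),.04),('hinge','top',T(147,351),.046),('flapend','top',T(308,344),.046),('hinge','side',S(443,285),.046),('ra','top',T(90,97),.056),('rb','top',T(346,85),.056),('ra','side',S(122,265),.056)]:
        w=ray(n,uv,z); print(nm,n,np.round(w[:2],4),inv(w))
E
python3 fit.py
```

```text
[0.54816976 0.0878919  0.04152877]
[[-0.6 -0.3]
 [ 0.5 -1.1]
 [ 0.4 -0. ]
 [-0.6  1.4]
 [-0.3  0.7]
 [ 0.6  0.4]
 [ 0.3  0. ]
 [ 0.   0.3]
 [-0.7 -1.2]
 [-1.3 -0.3]
 [ 0.7 -0.1]]
top [0.54864556 0.08796614 0.03803218]
side [0.5474785  0.08789897 0.04510649]
jar top [0.4263 0.1054] [-0.1211  0.0226]
jar side [0.4244 0.104 ] [-0.123   0.0212]
tin top [0.5145 0.2144] [-0.0284  0.1278]
tin side [0.5146 0.2158] [-0.0282  0.1292]
stop top [ 0.5241 -0.0407] [-0.0293 -0.1275]
stop side [ 0.5242 -0.04  ] [-0.0292 -0.1268]
hinge top [0.5461 0.1514] [0.0006 0.0635]
flapend top [0.5509 0.0291] [ 0.0003 -0.0589]
hinge side [0.5456 0.1501] [0.     0.0623]
ra top [0.7392 0.1941] [0.1952 0.0981]
rb top [ 7.471e-01 -7.000e-04] [ 0.1951 -0.0967]
ra side [0.737  0.1988] [0.1933 0.103 ]
```

```bash
cat >> h.py <<'E'
from scipy.spatial.transform import Rotation as Ro
G=np.array([.548,.088,.0415])
def to_gate(w):
    c,s=np.cos(G[2]),np.sin(G[2]); d=np.array(w[:2])-G[:2]; return np.array([c*d[0]+s*d[1],-s*d[0]+c*d[1]])
def from_gate(g):
    c,s=np.cos(G[2]),np.sin(G[2]); return np.array([G[0]+c*g[0]-s*g[1],G[1]+s*g[0]+c*g[1]])
def plan(target,yawy):
    """rows-shares needed from measured pose to world target with tool y at world yaw yawy, x down"""
    st=arm.sense(); R=Ro.from_quat(st['tcp_rot']); M=R.as_matrix()
    y=np.array([np.cos(yawy),np.sin(yawy),0]); x=np.array([0,0,-1.]); Rt=Ro.from_matrix(np.column_stack([x,y,np.cross(x,y)]))
    print('t',round(st['time_s'],2),'pos',np.round(st['position'],4),'gate',np.round(to_gate(st['position']),4),'F',np.round(st['ft_force'],2),'w',round(st['width'],4))
    print('toolx',np.round(M[:,0],3),'tooly',np.round(M[:,1],3),'toolz',np.round(M[:,2],3))
    print('turn shares',np.round((R.inv()*Rt).as_rotvec()/(np.pi/4),3))
    d=np.array(target)-st['position']
    print('shift now-axes',np.round(M.T@d/.04,3),' target-axes',np.round(Rt.as_matrix().T@d/.04,3))
E
python3 - <<'E'
from h import *
plan([.425,.105,.15],-.06)
plan([.425,.105,.15],-.06+np.pi)
E
```

```text
t 0.7 pos [0.1519 0.632  0.2226] gate [-0.3732  0.5599] F [ 0.39  0.36 -0.32] w 0.0871
toolx [ 0.  0. -1.] tooly [0.234 0.972 0.   ] toolz [ 0.972 -0.234  0.   ]
turn shares [ 1.776  0.    -0.   ]
shift now-axes [  1.814 -11.215   9.717]  target-axes [ 1.814  7.606 12.741]
t 0.7 pos [0.1519 0.632  0.2226] gate [-0.3732  0.5599] F [ 0.39  0.36 -0.32] w 0.0871
toolx [ 0.  0. -1.] tooly [0.234 0.972 0.   ] toolz [ 0.972 -0.234  0.   ]
turn shares [-2.224  0.     0.   ]
shift now-axes [  1.814 -11.215   9.717]  target-axes [  1.814  -7.606 -12.741]
```

Emit:
arm_command([
  {"wx":0.1,"y":-0.14,"z":0.88,"hand":1},
  {"wx":0.1,"y":-0.14,"z":0.88,"hand":1},
  {"wx":0.1,"y":-0.14,"z":0.88,"hand":1},
  {"wx":0.1,"y":-0.14,"z":0.88,"hand":1},
  {"wx":0.1,"y":-0.14,"z":0.88,"hand":1},
  {"wx":0.1,"y":-0.14,"z":0.88,"hand":1},
  {"wx":0.1,"y":-0.14,"z":0.88,"hand":1},
  {"wx":0.1,"y":-0.14,"z":0.88,"hand":1},
])

```text
invalid input
```

Emit:
arm_command([
  {"wx":0.1,"y":-0.14,"z":0.88,"hand":1},
  {"wx":0.1,"y":-0.14,"z":0.88,"hand":1},
  {"wx":0.1,"y":-0.14,"z":0.88,"hand":1},
  {"wx":0.1,"y":-0.14,"z":0.88,"hand":1},
  {"wx":0.1,"y":-0.14,"z":0.88,"hand":1},
  {"wx":0.1,"y":-0.14,"z":0.88,"hand":1},
  {"wx":0.1,"y":-0.14,"z":0.88,"hand":1},
])

```text
invalid input
```

```bash
python3 - <<'E'
from h import *
plan([.425,.105,.15],-.06)
print(arm.sense()['joint_pos'])
E
```

```text
t 0.7 pos [0.1519 0.632  0.2226] gate [-0.3732  0.5599] F [ 0.39  0.36 -0.32] w 0.0871
toolx [ 0.  0. -1.] tooly [0.234 0.972 0.   ] toolz [ 0.972 -0.234  0.   ]
turn shares [ 1.776  0.    -0.   ]
shift now-axes [  1.814 -11.215   9.717]  target-axes [ 1.814  7.606 12.741]
[-1.43421259  0.33314925  0.03989096  1.46541898 -0.01337187  1.34328573
 -0.05846766]
```

Emit:
arm_command([
  {"wx":0.1,"wy":0,"wz":0,"x":0,"y":-0.14,"z":0.88,"hand":1},
  {"wx":0.1,"wy":0,"wz":0,"x":0,"y":-0.14,"z":0.88,"hand":1},
  {"wx":0.1,"wy":0,"wz":0,"x":0,"y":-0.14,"z":0.88,"hand":1},
  {"wx":0.1,"wy":0,"wz":0,"x":0,"y":-0.14,"z":0.88,"hand":1},
  {"wx":0.1,"wy":0,"wz":0,"x":0,"y":-0.14,"z":0.88,"hand":1},
  {"wx":0.1,"wy":0,"wz":0,"x":0,"y":-0.14,"z":0.88,"hand":1},
  {"wx":0.1,"wy":0,"wz":0,"x":0,"y":-0.14,"z":0.88,"hand":1},
  {"wx":0.1,"wy":0,"wz":0,"x":0,"y":-0.14,"z":0.88,"hand":1},
])

```text
time_s: 1.7
position: [0.3733, 0.4561, 0.2226]
tcp_rot: [0.298, 0.641, -0.298, 0.641]
ft_force: [-0.0, 0.3, 0.7]
width: 0.0868
```

Emit:
arm_command([
  {"wx":0.1,"wy":0,"wz":0,"x":0,"y":-0.14,"z":0.88,"hand":1},
  {"wx":0.1,"wy":0,"wz":0,"x":0,"y":-0.14,"z":0.88,"hand":1},
  {"wx":0.1,"wy":0,"wz":0,"x":0,"y":-0.14,"z":0.88,"hand":1},
  {"wx":0.1,"wy":0,"wz":0,"x":0,"y":-0.14,"z":0.88,"hand":1},
  {"wx":0.1,"wy":0,"wz":0,"x":0,"y":-0.14,"z":0.88,"hand":1},
  {"wx":0.1,"wy":0,"wz":0,"x":0,"y":-0.14,"z":0.88,"hand":1},
  {"wx":0.1,"wy":0,"wz":0,"x":0,"y":-0.14,"z":0.88,"hand":1},
])

```text
time_s: 2.58
position: [0.4481, 0.2213, 0.2226]
tcp_rot: [0.461, 0.536, -0.461, 0.536]
ft_force: [0.2, 0.0, 0.6]
width: 0.0868
```

```bash
python3 - <<'E'
from h import *
plan([.425,.105,.10],-.06)
print(arm.sense()['joint_pos'])
E
```

```text
t 2.58 pos [0.4481 0.2213 0.2226] gate [-0.0943  0.1373] F [0.17 0.04 0.55] w 0.0868
toolx [-0.  0. -1.] tooly [ 0.989  0.151 -0.   ] toolz [ 0.151 -0.989 -0.   ]
turn shares [ 0.269 -0.     0.   ]
shift now-axes [ 3.064 -1.009  2.787]  target-axes [ 3.064 -0.401  2.936]
[-0.98867582  0.01219357  0.44896517  1.84145649 -0.00555111  1.2891639
 -0.38658254]
```

Emit:
arm_command([
  {"wx":0.09,"wy":0,"wz":0,"x":0.5,"y":-0.18,"z":0.73,"hand":1},
  {"wx":0.09,"wy":0,"wz":0,"x":0.5,"y":-0.14,"z":0.73,"hand":1},
  {"wx":0.09,"wy":0,"wz":0,"x":0.5,"y":-0.1,"z":0.73,"hand":1},
  {"wx":0,"wy":0,"wz":0,"x":0.5,"y":-0.1,"z":0.73,"hand":1},
  {"wx":0,"wy":0,"wz":0,"x":0.5,"y":0,"z":0,"hand":1},
  {"wx":0,"wy":0,"wz":0,"x":0,"y":0,"z":0,"hand":1},
])

```text
time_s: 3.32
position: [0.432, 0.1047, 0.1217]
tcp_rot: [-0.513, -0.486, 0.515, -0.485]
ft_force: [0.1, 0.0, 0.3]
width: 0.0869
```

```bash
python3 - <<'E'
from h import *
plan([.425,.105,.018],-.06)
print(arm.sense()['joint_pos'])
for n in ['top','side']:
    im=shot(n,n+'1.png')
    print(n,[(round(d['p'],2),np.round(d['position'],3)) for d in finder.recognise(n,'jar_mid')[:2]])
im=cv2.imread('pics/side1.png')[180:360,180:440]; cv2.imwrite('pics/side1z.png',cv2.resize(im,None,fx=3,fy=3,interpolation=cv2.INTER_CUBIC))
E
```

```text
t 3.33 pos [0.432  0.1047 0.1217] gate [-0.1152  0.0214] F [0.08 0.02 0.34] w 0.0869
toolx [-0.002 -0.001 -1.   ] tooly [ 0.998 -0.058 -0.002] toolz [-0.058 -0.998  0.001]
turn shares [0.003 0.001 0.003]
shift now-axes [ 2.593e+00 -1.710e-01 -1.000e-03]  target-axes [ 2.593e+00 -1.760e-01  2.000e-03]
[-0.88426713 -0.02504589  0.54664597  2.08991054  0.01486479  1.07535856
 -0.4024577 ]
top []
side [(0.82, array([0.42 , 0.123, 0.044]))]
```

View pics/side1z.png

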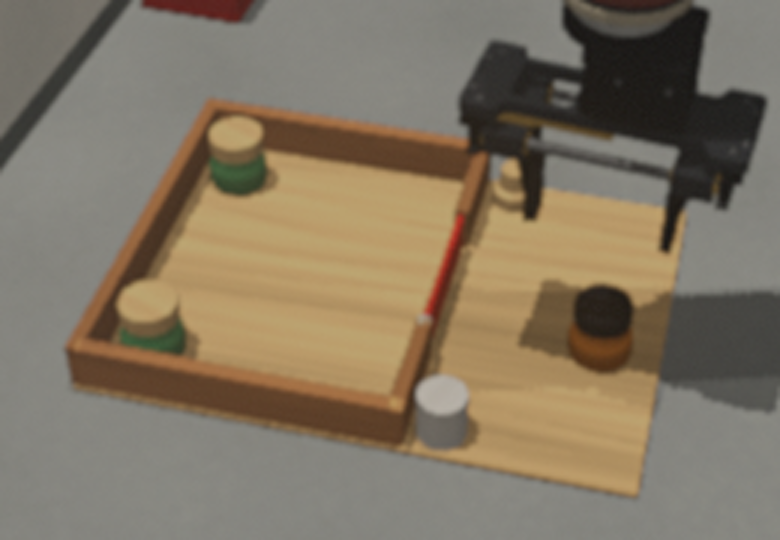

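View pics/top1.png

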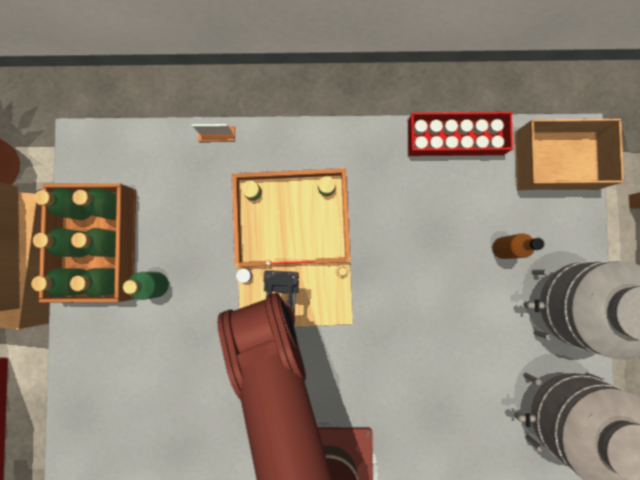

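The top view is hidden by the gripper. The side view shows both fingertips, at (530,215) and (668,248) in the zoom, straddling the jar along the push direction. I'll lower to straddle it.

Emit:
arm_command([
  {"wx":0,"wy":0,"wz":0,"x":0.4,"y":-0.14,"z":0,"hand":1},
  {"wx":0,"wy":0,"wz":0,"x":0.4,"y":0,"z":0,"hand":1},
  {"wx":0,"wy":0,"wz":0,"x":0.4,"y":0,"z":0,"hand":1},
  {"wx":0,"wy":0,"wz":0,"x":0.3,"y":0,"z":0,"hand":1},
  {"wx":0,"wy":0,"wz":0,"x":0,"y":0,"z":0,"hand":1},
])

```text
time_s: 4.15
position: [0.4268, 0.1059, 0.0616]
tcp_rot: [-0.513, -0.486, 0.514, -0.486]
ft_force: [0.2, -0.0, 0.3]
width: 0.0873
```

```bash
python3 - <<'E'
from h import *
plan([.425,.105,.018],-.06)
print(arm.sense()['joint_pos'])
shot('side','side2.png')
im=cv2.imread('pics/side2.png')[180:360,180:440]; cv2.imwrite('pics/side2z.png',cv2.resize(im,None,fx=3,fy=3,interpolation=cv2.INTER_CUBIC))
E
```

```text
t 4.15 pos [0.4268 0.1059 0.0616] gate [-0.1204  0.0229] F [ 0.24 -0.04  0.26] w 0.0873
toolx [-0.002 -0.001 -1.   ] tooly [ 0.998 -0.055 -0.002] toolz [-0.055 -0.998  0.001]
turn shares [0.006 0.002 0.002]
shift now-axes [ 1.089 -0.041  0.024]  target-axes [ 1.089 -0.043  0.026]
[-0.87793741  0.05886699  0.55395016  2.16144647 -0.03771448  0.93240362
 -0.35729833]
```

View pics/side2z.png

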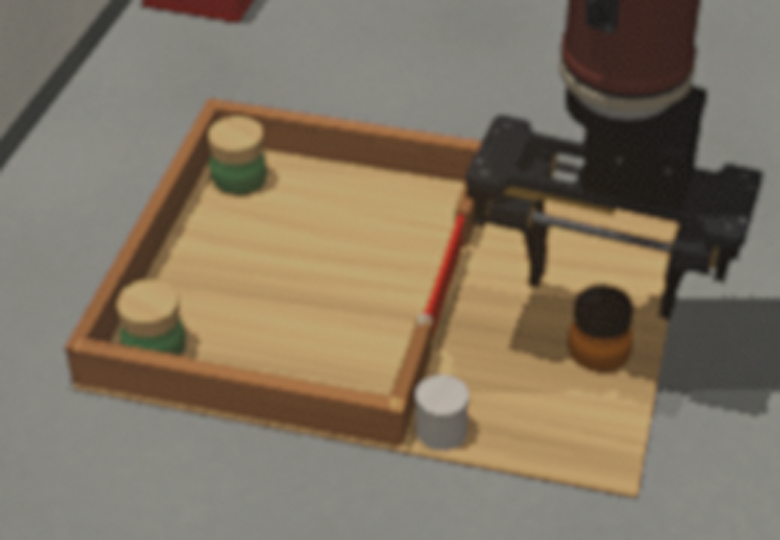

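The fingertips are at (537,283) and (667,315) in the zoom, with the jar between and clear of both. I'll go on down.

Emit:
arm_command([
  {"wx":0,"wy":0,"wz":0,"x":0.4,"y":0,"z":0,"hand":1},
  {"wx":0,"wy":0,"wz":0,"x":0.4,"y":0,"z":0,"hand":1},
  {"wx":0,"wy":0,"wz":0,"x":0.25,"y":0,"z":0,"hand":1},
  {"wx":0,"wy":0,"wz":0,"x":0,"y":0,"z":0,"hand":1},
])

```text
time_s: 4.7
position: [0.4274, 0.1061, 0.0204]
tcp_rot: [-0.513, -0.486, 0.514, -0.486]
ft_force: [0.6, -0.6, 0.0]
width: 0.0868
```

```bash
python3 - <<'E'
from h import *
plan([.425,.105,.018],-.06)
shot('side','side3.png')
im=cv2.imread('pics/side3.png')[180:360,180:440]; cv2.imwrite('pics/side3z.png',cv2.resize(im,None,fx=3,fy=3,interpolation=cv2.INTER_CUBIC))
E
```

```text
t 4.7 pos [0.4274 0.1061 0.0204] gate [-0.1197  0.0231] F [ 0.55 -0.65  0.01] w 0.0868
toolx [-0.001 -0.001 -1.   ] tooly [ 0.998 -0.055 -0.001] toolz [-0.055 -0.998  0.001]
turn shares [0.006 0.001 0.001]
shift now-axes [ 0.06  -0.058  0.031]  target-axes [ 0.06  -0.058  0.031]
```

View pics/side3z.png

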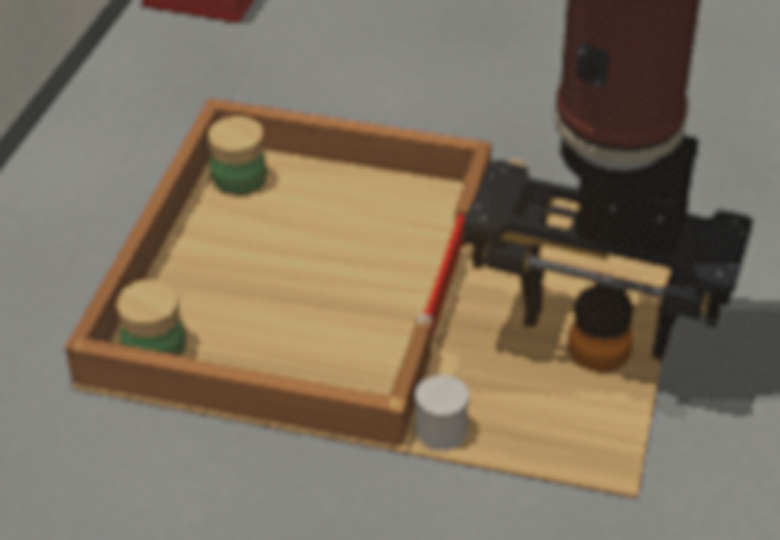

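Emit:
arm_command([
  {"wx":0,"wy":0,"wz":0,"x":0,"y":0.12,"z":0,"hand":1},
  {"wx":0,"wy":0,"wz":0,"x":0,"y":0.12,"z":0,"hand":1},
  {"wx":0,"wy":0,"wz":0,"x":0,"y":0.1,"z":0,"hand":1},
  {"wx":0,"wy":0,"wz":0,"x":0,"y":0.1,"z":0,"hand":1},
  {"wx":0,"wy":0,"wz":0,"x":0,"y":0.1,"z":0,"hand":1},
  {"wx":0,"wy":0,"wz":0,"x":0,"y":0.1,"z":0,"hand":1},
  {"wx":0,"wy":0,"wz":0,"x":0,"y":0.1,"z":0,"hand":1},
  {"wx":0,"wy":0,"wz":0,"x":0,"y":0.1,"z":0,"hand":1},
])

```text
time_s: 5.75
position: [0.4614, 0.1044, 0.0205]
tcp_rot: [-0.514, -0.486, 0.514, -0.486]
ft_force: [-1.4, -0.7, -0.1]
width: 0.0872
```

Emit:
arm_command([
  {"wx":0,"wy":0,"wz":0,"x":0,"y":0.12,"z":0,"hand":1},
  {"wx":0,"wy":0,"wz":0,"x":0,"y":0.12,"z":0,"hand":1},
  {"wx":0,"wy":0,"wz":0,"x":0,"y":0.12,"z":0,"hand":1},
  {"wx":0,"wy":0,"wz":0,"x":0,"y":0.12,"z":0,"hand":1},
  {"wx":0,"wy":0,"wz":0,"x":0,"y":0.12,"z":0,"hand":1},
])

```text
time_s: 6.38
position: [0.4854, 0.103, 0.0206]
tcp_rot: [-0.514, -0.486, 0.514, -0.486]
ft_force: [-1.8, -0.0, 1.3]
width: 0.0868
```

```bash
python3 - <<'E'
from h import *
plan([.425,.105,.018],-.06)
shot('side','side4.png')
im=cv2.imread('pics/side4.png')[180:360,180:440]; cv2.imwrite('pics/side4z.png',cv2.resize(im,None,fx=3,fy=3,interpolation=cv2.INTER_CUBIC))
E
```

```text
t 6.38 pos [0.4854 0.103  0.0206] gate [-0.0619  0.0176] F [-1.79 -0.04  1.34] w 0.0868
toolx [-0. -0. -1.] tooly [ 0.998 -0.055 -0.   ] toolz [-0.055 -0.998  0.   ]
turn shares [0.006 0.    0.   ]
shift now-axes [ 0.064 -1.511  0.034]  target-axes [ 0.064 -1.51   0.041]
```

View pics/side4z.png

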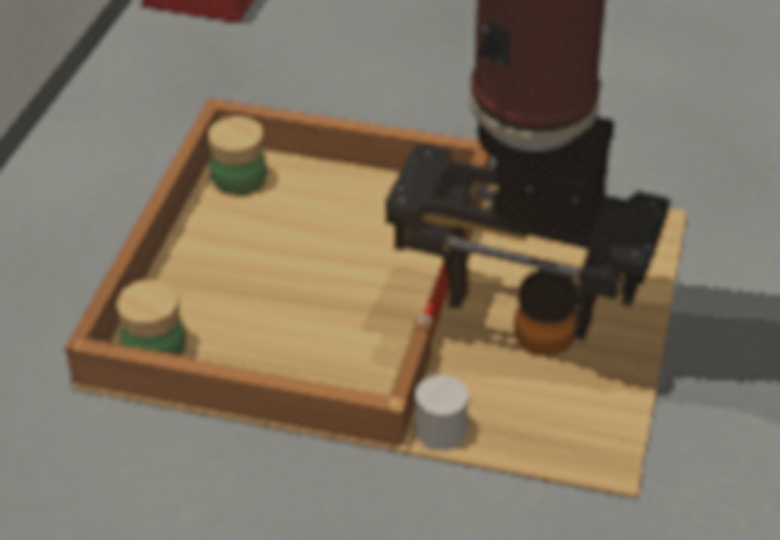

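The jar is sliding upright at (545,318) in the zoom with the rear finger behind it. The front finger at (457,300) is just about to meet the flap. Continuing.

Emit:
arm_command([
  {"wx":0,"wy":0,"wz":0,"x":0,"y":0.12,"z":0,"hand":1},
  {"wx":0,"wy":0,"wz":0,"x":0,"y":0.12,"z":0,"hand":1},
  {"wx":0,"wy":0,"wz":0,"x":0,"y":0.12,"z":0,"hand":1},
  {"wx":0,"wy":0,"wz":0,"x":0,"y":0.12,"z":0,"hand":1},
  {"wx":0,"wy":0,"wz":0,"x":0,"y":0.12,"z":0,"hand":1},
  {"wx":0,"wy":0,"wz":0,"x":0,"y":0.12,"z":0,"hand":1},
  {"wx":0,"wy":0,"wz":0,"x":0,"y":0.12,"z":0,"hand":1},
  {"wx":0,"wy":0,"wz":0,"x":0,"y":0.12,"z":0,"hand":1},
])

```text
time_s: 7.42
position: [0.5238, 0.1009, 0.0205]
tcp_rot: [-0.514, -0.486, 0.514, -0.486]
ft_force: [-1.4, -0.3, 0.6]
width: 0.0868
```

```bash
python3 - <<'E'
from h import *
plan([.425,.105,.018],-.06)
shot('side','side5.png')
im=cv2.imread('pics/side5.png')[180:360,180:440]; cv2.imwrite('pics/side5z.png',cv2.resize(im,None,fx=3,fy=3,interpolation=cv2.INTER_CUBIC))
E
```

```text
t 7.42 pos [0.5238 0.1009 0.0205] gate [-0.0237  0.0139] F [-1.39 -0.25  0.6 ] w 0.0868
toolx [-0. -0. -1.] tooly [ 0.998 -0.055 -0.   ] toolz [-0.055 -0.998  0.   ]
turn shares [0.006 0.    0.   ]
shift now-axes [ 0.064 -2.471  0.034]  target-axes [ 0.063 -2.471  0.046]
```

View pics/side5z.png

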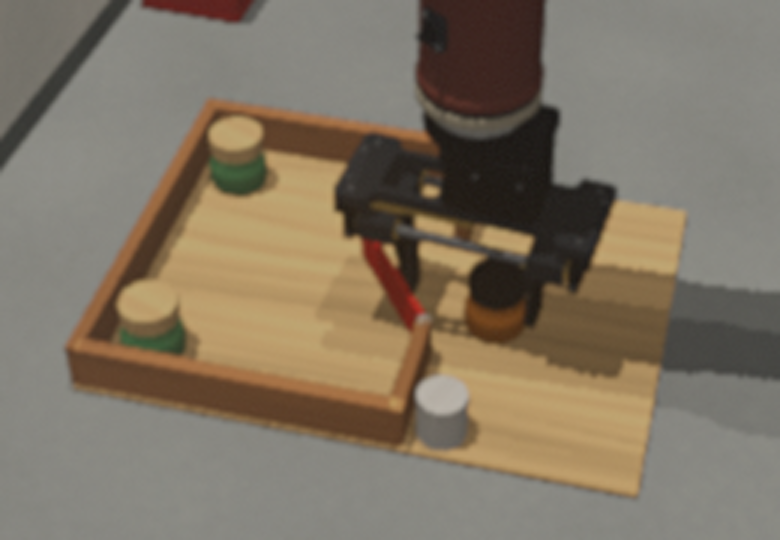

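The front finger holds the flap open (roughly 0.8 rad) and the jar is at (497,300), still before the doorway. I'll check the jar's lateral position.

```bash
python3 - <<'E'
from h import *
for nm,uv in [('4',(548,295)),('5',(498,283))]:
    w=ray('side',((uv[0]+.5)/3-.5+180,(uv[1]+.5)/3-.5+180),.056); print(nm,np.round(to_gate(w),4))
E
```

```text
4 [-0.0829  0.0263]
5 [-0.0453  0.0229]
```

Emit:
arm_command([
  {"wx":0,"wy":0,"wz":0,"x":0,"y":0.12,"z":0,"hand":1},
  {"wx":0,"wy":0,"wz":0,"x":0,"y":0.12,"z":0,"hand":1},
  {"wx":0,"wy":0,"wz":0,"x":0,"y":0.12,"z":0,"hand":1},
  {"wx":0,"wy":0,"wz":0,"x":0,"y":0.12,"z":0,"hand":1},
  {"wx":0,"wy":0,"wz":0,"x":0,"y":0.12,"z":0,"hand":1},
  {"wx":0,"wy":0,"wz":0,"x":0,"y":0.12,"z":0,"hand":1},
  {"wx":0,"wy":0,"wz":0,"x":0,"y":0.12,"z":0,"hand":1},
  {"wx":0,"wy":0,"wz":0,"x":0,"y":0.12,"z":0,"hand":1},
])

```text
time_s: 8.48
position: [0.5621, 0.0988, 0.0205]
tcp_rot: [-0.514, -0.486, 0.514, -0.486]
ft_force: [-1.0, 1.0, -0.8]
width: 0.0871
```

```bash
python3 - <<'E'
from h import *
plan([.425,.105,.018],-.06)
shot('side','side6.png')
im=cv2.imread('pics/side6.png')[180:360,180:440]; cv2.imwrite('pics/side6z.png',cv2.resize(im,None,fx=3,fy=3,interpolation=cv2.INTER_CUBIC))
E
```

```text
t 8.47 pos [0.5621 0.0988 0.0205] gate [0.0145 0.0102] F [-0.98  1.04 -0.8 ] w 0.0871
toolx [-0. -0. -1.] tooly [ 0.998 -0.055 -0.   ] toolz [-0.055 -0.998  0.   ]
turn shares [0.006 0.    0.   ]
shift now-axes [ 0.064 -3.431  0.034]  target-axes [ 0.064 -3.431  0.051]
```

View pics/side6z.png

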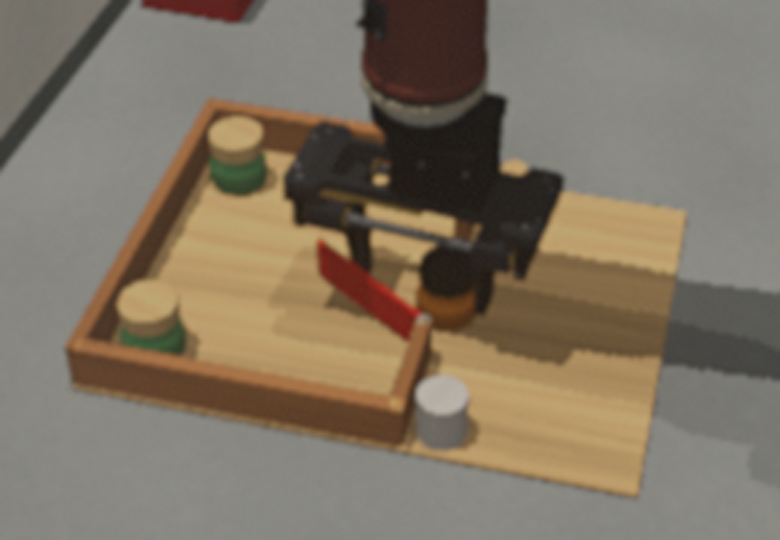

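The finger holds the flap wide open. The jar at (446,293) is upright in the doorway, clear of the post and the flap. Going on.

Emit:
arm_command([
  {"wx":0,"wy":0,"wz":0,"x":0,"y":0.12,"z":0,"hand":1},
  {"wx":0,"wy":0,"wz":0,"x":0,"y":0.12,"z":0,"hand":1},
  {"wx":0,"wy":0,"wz":0,"x":0,"y":0.12,"z":0,"hand":1},
  {"wx":0,"wy":0,"wz":0,"x":0,"y":0.12,"z":0,"hand":1},
  {"wx":0,"wy":0,"wz":0,"x":0,"y":0.12,"z":0,"hand":1},
  {"wx":0,"wy":0,"wz":0,"x":0,"y":0.12,"z":0,"hand":1},
  {"wx":0,"wy":0,"wz":0,"x":0,"y":0.12,"z":0,"hand":1},
  {"wx":0,"wy":0,"wz":0,"x":0,"y":0.12,"z":0,"hand":1},
])

```text
time_s: 9.52
position: [0.6005, 0.0967, 0.0206]
tcp_rot: [-0.514, -0.486, 0.514, -0.486]
ft_force: [-1.3, -0.4, 0.1]
width: 0.087
```

```bash
python3 - <<'E'
from h import *
plan([.425,.105,.018],-.06)
shot('side','side7.png')
im=cv2.imread('pics/side7.png')[180:360,180:440]; cv2.imwrite('pics/side7z.png',cv2.resize(im,None,fx=3,fy=3,interpolation=cv2.INTER_CUBIC))
E
```

```text
t 9.53 pos [0.6005 0.0967 0.0206] gate [0.0528 0.0065] F [-1.35 -0.37  0.08] w 0.087
toolx [ 0. -0. -1.] tooly [ 0.998 -0.055  0.   ] toolz [-0.055 -0.998  0.   ]
turn shares [ 0.006  0.    -0.   ]
shift now-axes [ 0.064 -4.391  0.035]  target-axes [ 0.064 -4.391  0.056]
```

View pics/side7z.png

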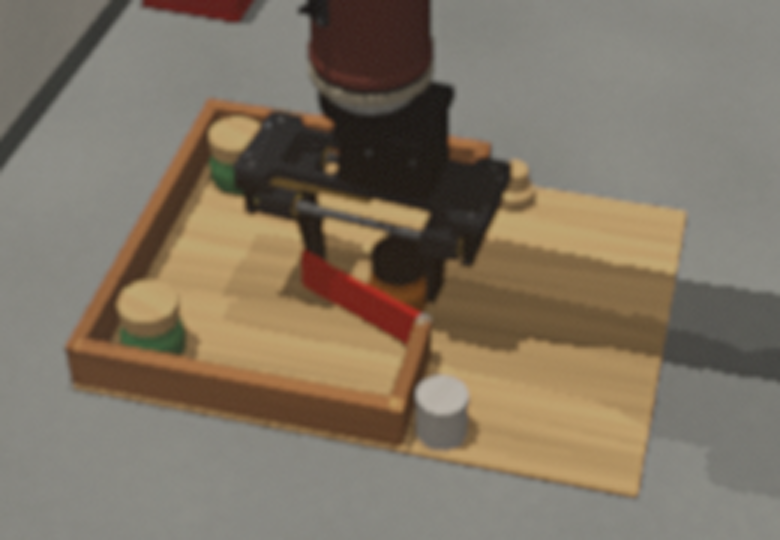

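Emit:
arm_command([
  {"wx":0.02,"wy":0,"wz":0,"x":0,"y":0.12,"z":0,"hand":1},
  {"wx":0.02,"wy":0,"wz":0,"x":0,"y":0.12,"z":0,"hand":1},
  {"wx":0.02,"wy":0,"wz":0,"x":0,"y":0.12,"z":0,"hand":1},
  {"wx":0.02,"wy":0,"wz":0,"x":0,"y":0.12,"z":0,"hand":1},
  {"wx":0,"wy":0,"wz":0,"x":0,"y":0.12,"z":0,"hand":1},
  {"wx":0,"wy":0,"wz":0,"x":0,"y":0.12,"z":0,"hand":1},
  {"wx":0,"wy":0,"wz":0,"x":0,"y":0.12,"z":0,"hand":1},
  {"wx":0,"wy":0,"wz":0,"x":0,"y":0.12,"z":0,"hand":1},
])

```text
time_s: 10.58
position: [0.6387, 0.0929, 0.0206]
tcp_rot: [0.529, 0.47, -0.529, 0.47]
ft_force: [-0.7, 0.6, 0.2]
width: 0.0866
```

```bash
python3 - <<'E'
from h import *
plan([.425,.105,.018],-.06)
shot('side','side8.png')
im=cv2.imread('pics/side8.png')[180:360,180:440]; cv2.imwrite('pics/side8z.png',cv2.resize(im,None,fx=3,fy=3,interpolation=cv2.INTER_CUBIC))
E
```

```text
t 10.57 pos [0.6387 0.0929 0.0206] gate [0.0908 0.0011] F [-0.73  0.6   0.17] w 0.0866
toolx [ 0. -0. -1.] tooly [ 0.993 -0.118  0.   ] toolz [-0.118 -0.993  0.   ]
turn shares [-0.074  0.    -0.   ]
shift now-axes [ 0.064 -5.341  0.328]  target-axes [ 0.064 -5.351  0.018]
```

View pics/side8z.png

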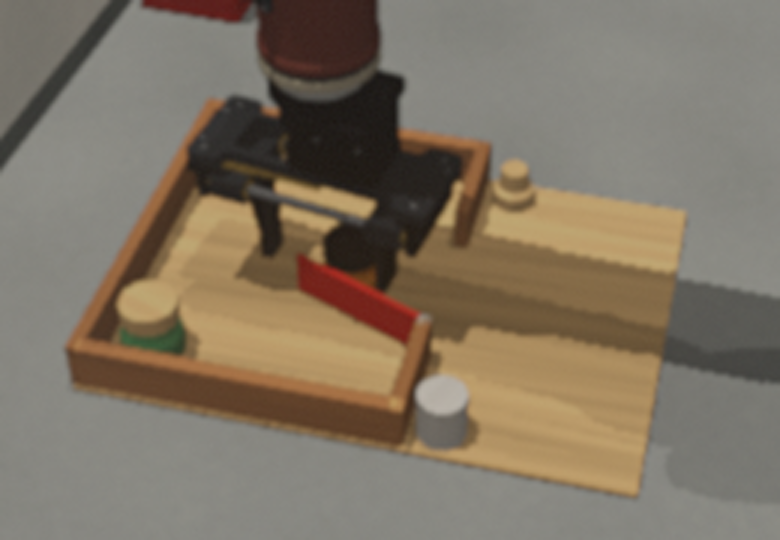

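The flap now rests lightly along the jar and rear finger (300–415, 260–330), and the jar is upright and past the doorway. I'll push on to about x = 0.14.

Emit:
arm_command([
  {"wx":0,"wy":0,"wz":0,"x":0,"y":0.12,"z":0,"hand":1},
  {"wx":0,"wy":0,"wz":0,"x":0,"y":0.12,"z":0,"hand":1},
  {"wx":0,"wy":0,"wz":0,"x":0,"y":0.12,"z":0,"hand":1},
  {"wx":0,"wy":0,"wz":0,"x":0,"y":0.12,"z":0,"hand":1},
  {"wx":0,"wy":0,"wz":0,"x":0,"y":0.12,"z":0,"hand":1},
  {"wx":0,"wy":0,"wz":0,"x":0,"y":0.12,"z":0,"hand":1},
  {"wx":0,"wy":0,"wz":0,"x":0,"y":0.12,"z":0,"hand":1},
  {"wx":0,"wy":0,"wz":0,"x":0,"y":0.12,"z":0,"hand":1},
])

```text
time_s: 11.62
position: [0.6768, 0.0884, 0.0205]
tcp_rot: [-0.529, -0.47, 0.529, -0.47]
ft_force: [-1.2, -0.6, 1.2]
width: 0.0869
```

Emit:
arm_command([
  {"wx":0,"wy":0,"wz":0,"x":0,"y":0.12,"z":0,"hand":1},
  {"wx":0,"wy":0,"wz":0,"x":0,"y":0.12,"z":0,"hand":1},
  {"wx":0,"wy":0,"wz":0,"x":0,"y":0.12,"z":0,"hand":1},
  {"wx":0,"wy":0,"wz":0,"x":0,"y":0.12,"z":0,"hand":1},
  {"wx":0,"wy":0,"wz":0,"x":0,"y":0.12,"z":0,"hand":1},
  {"wx":0,"wy":0,"wz":0,"x":0,"y":0.1,"z":0,"hand":1},
])

```text
time_s: 12.38
position: [0.7046, 0.085, 0.0205]
tcp_rot: [-0.529, -0.47, 0.529, -0.47]
ft_force: [-1.3, -0.7, 1.0]
width: 0.087
```

```bash
python3 - <<'E'
from h import *
plan([.425,.105,.018],-.06)
shot('side','side9.png')
im=cv2.imread('pics/side9.png')[180:360,180:440]; cv2.imwrite('pics/side9z.png',cv2.resize(im,None,fx=3,fy=3,interpolation=cv2.INTER_CUBIC))
E
```

```text
t 12.38 pos [0.7046 0.085  0.0205] gate [ 0.1563 -0.0094] F [-1.35 -0.7   0.98] w 0.087
toolx [-0. -0. -1.] tooly [ 0.993 -0.118 -0.   ] toolz [-0.118 -0.993  0.   ]
turn shares [-0.074  0.     0.   ]
shift now-axes [ 0.063 -6.999  0.328]  target-axes [ 0.063 -7.006 -0.079]
```

View pics/side9z.png

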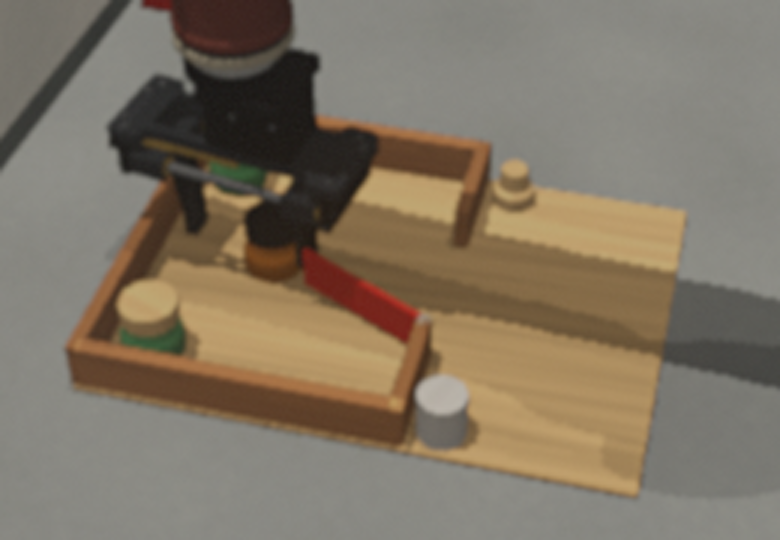

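```bash
python3 - <<'E'
from h import *
for uv,z in [((270,226),.056),((272,270),.008)]:
    w=ray('side',((uv[0]+.5)/3-.5+180,(uv[1]+.5)/3-.5+180),z); print(np.round(to_gate(w),4))
print(finder.recognise('side','jar_mid')[:2])
E
```

```text
[0.135  0.0038]
[0.1368 0.0019]
[{'position': [0.6791, 0.1025, 0.0462], 'p': 0.55}, {'position': [0.558, 0.1257, 0.006], 'p': 0.23}]
```

The jar clears the flap's sweep by only about 5 mm, so I'll push 5 mm further, back off and lift.

Emit:
arm_command([
  {"wx":0,"wy":0,"wz":0,"x":0,"y":0.07,"z":0,"hand":1},
  {"wx":0,"wy":0,"wz":0,"x":0,"y":0.07,"z":0,"hand":1},
  {"wx":0,"wy":0,"wz":0,"x":0,"y":0,"z":0,"hand":1},
  {"wx":0,"wy":0,"wz":0,"x":0,"y":-0.1,"z":0,"hand":1},
  {"wx":0,"wy":0,"wz":0,"x":0,"y":-0.15,"z":0,"hand":1},
  {"wx":0,"wy":0,"wz":0,"x":0,"y":-0.15,"z":0,"hand":1},
  {"wx":0,"wy":0,"wz":0,"x":0,"y":0,"z":0,"hand":1},
])

```text
time_s: 13.35
position: [0.6934, 0.0866, 0.0207]
tcp_rot: [0.529, 0.47, -0.529, 0.47]
ft_force: [-0.1, 1.0, -1.1]
width: 0.0872
```

```bash
python3 - <<'E'
from h import *
plan([.425,.105,.018],-.06)
shot('side','side10.png')
im=cv2.imread('pics/side10.png')[180:360,180:440]; cv2.imwrite('pics/side10z.png',cv2.resize(im,None,fx=3,fy=3,interpolation=cv2.INTER_CUBIC))
E
```

```text
t 13.35 pos [0.6934 0.0866 0.0207] gate [ 0.1452 -0.0074] F [-0.1   1.04 -1.09] w 0.0872
toolx [-0.  0. -1.] tooly [ 0.993 -0.117 -0.   ] toolz [-0.117 -0.993 -0.   ]
turn shares [-0.073 -0.     0.   ]
shift now-axes [ 0.069 -6.718  0.332]  target-axes [ 0.067 -6.726 -0.056]
```

View pics/side10z.png

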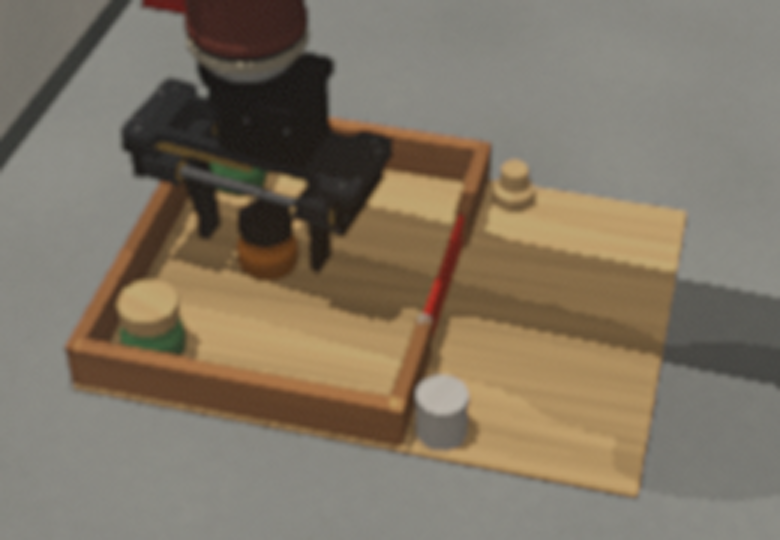

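The flap has already slipped past the finger and shut (line 430–460, 220–315). The jar stands free at (267,240) with gaps to both fingers, so I lift straight up.

Emit:
arm_command([
  {"wx":0,"wy":0,"wz":0,"x":-0.3,"y":0,"z":0,"hand":1},
  {"wx":0,"wy":0,"wz":0,"x":-0.5,"y":0,"z":0,"hand":1},
  {"wx":0,"wy":0,"wz":0,"x":-0.7,"y":0,"z":0,"hand":1},
  {"wx":0,"wy":0,"wz":0,"x":-0.8,"y":0,"z":0,"hand":1},
  {"wx":0,"wy":0,"wz":0,"x":-0.8,"y":0,"z":0,"hand":1},
  {"wx":0,"wy":0,"wz":0,"x":-0.8,"y":0,"z":0,"hand":1},
  {"wx":0,"wy":0,"wz":0,"x":-0.5,"y":0,"z":0,"hand":1},
  {"wx":0,"wy":0,"wz":0,"x":0,"y":0,"z":0,"hand":1},
])

```text
time_s: 14.4
position: [0.6949, 0.0862, 0.1987]
tcp_rot: [0.53, 0.469, -0.528, 0.47]
ft_force: [0.3, -0.6, -0.6]
width: 0.0869
```

Emit:
arm_command([
  {"wx":0,"wy":0,"wz":0,"x":0,"y":0,"z":0.6,"hand":1},
  {"wx":0,"wy":0,"wz":0,"x":0,"y":0,"z":0.8,"hand":1},
  {"wx":0,"wy":0,"wz":0,"x":0,"y":0,"z":0.8,"hand":1},
  {"wx":0,"wy":0,"wz":0,"x":0,"y":0,"z":0.8,"hand":1},
  {"wx":0,"wy":0,"wz":0,"x":0,"y":0,"z":0.6,"hand":1},
  {"wx":0,"wy":0,"wz":0,"x":0,"y":0,"z":0,"hand":1},
  {"wx":0,"wy":0,"wz":0,"x":0,"y":0,"z":0,"hand":1},
])

```text
time_s: 15.28
position: [0.677, -0.0557, 0.1961]
tcp_rot: [-0.528, -0.47, 0.528, -0.47]
ft_force: [0.3, 0.7, 0.4]
width: 0.0871
```

```bash
python3 - <<'E'
from h import *
plan([.425,.105,.018],-.06)
for n in ['side','top']: shot(n,n+'11.png')
a=cv2.imread('pics/side11.png')[180:360,180:440]; cv2.imwrite('pics/side11z.png',cv2.resize(a,None,fx=3,fy=3,interpolation=cv2.INTER_CUBIC))
a=cv2.imread('pics/top11.png')[150:340,200:400]; cv2.imwrite('pics/top11z.png',cv2.resize(a,None,fx=3,fy=3,interpolation=cv2.INTER_CUBIC))
for n in ['side','top']: print([(round(d['p'],2),np.round(to_gate(d['position']),3)) for d in finder.recognise(n,'jar_mid')[:2]])
E
```

```text
t 15.28 pos [ 0.677  -0.0557  0.1961] gate [ 0.1229 -0.1489] F [0.29 0.71 0.36] w 0.0871
toolx [-0.001  0.001 -1.   ] tooly [ 0.993 -0.117 -0.001] toolz [-0.117 -0.993 -0.001]
turn shares [-0.073 -0.001  0.001]
shift now-axes [ 4.458 -6.723 -3.251]  target-axes [ 4.451 -6.529 -3.633]
[(0.74, array([0.137, 0.007]))]
[(0.5, array([ 0.141, -0.008]))]
```

View pics/side11z.png

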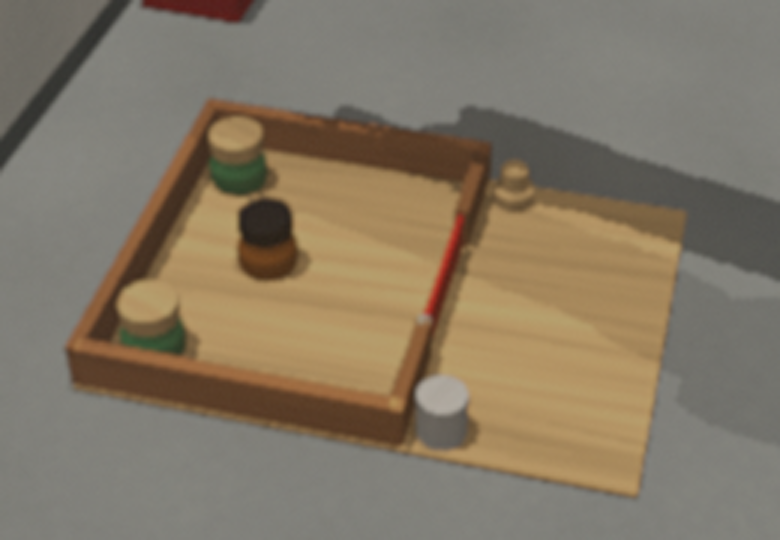

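View pics/top11z.png

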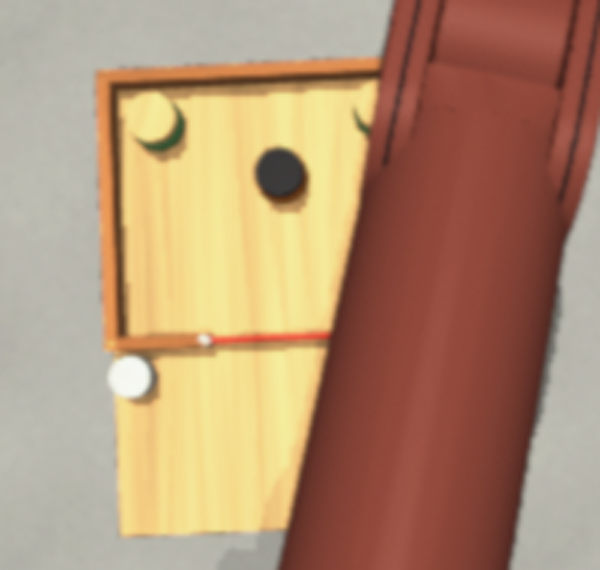

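The side view shows the jar upright in the pen at (267,240), the flap shut in line with the fence, and the tin, stopper and green jars in place. The top view shows the jar cap at (280,173) and a straight flap line at y≈338. The arm touches nothing, so I'm handing in.

```bash
python3 -c "
from bench import order
print(order.sign_off())"
```

```text
the job is handed in; nothing more can be done
None
```

The amber jar is standing upright inside the fence with the flap shut behind it, and I handed the job in at about 15 s. The sign-off gave no verdict.

I straddled the jar with the open gripper along the push direction. The front finger pushed the flap open to roughly 1.2 rad, judged from the pictures. The rear finger slid the jar in behind it, without gripping or lifting. I then backed off and lifted clear. During the backing-off the flap slipped past the finger and closed on its own.

- **Jar position:** The networks put the jar 137 mm (side camera) and 141 mm (top camera) behind the doorway. They disagree sideways, at +7 and −8 mm, but both are well inside the limits.
- **Flap:** It looks straight in line with the fence in both views. The arm hid its free end in the top view, and I had no direct reading of its angle.
- **Other things:** The tin, the stopper and both green jars look unmoved in the side view. In the top view the arm hid the stopper and most of the right green jar. I did not check the two bottles again after the move; the gripper passed above their height.
- **Forces:** The wrist force stayed under about 2.5 N in every reading taken at the end of a move; I had no readings in between.

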